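# Lock home a cricket spike, then hold the wrench over the worn one

### The arm

A 6-joint arm with a two-finger parallel gripper is mounted at the origin on the work surface. World frame = base frame: x ahead of the robot, y to its left, z up, the work surface at z = 0. Lengths are in m, angles in rad, forces in N, time in s.
With the tool pointing down it reaches from about 0.3 to 0.85 m from the base axis. Payload 4.2 kg.
Tool frame: the origin (TCP) lies at the very end of the fingers, on their centre line; the grasp point (between the pads) lies 19 mm behind it; z points along the fingers, y is the line along which they close (so a half turn about z gives the same grasp; the last joint's range is limited). The gripper opens to 91 mm and grips with 3 to 60 N. Pads are 32 mm wide; open, the fingers measure 118 mm over their backs; the gripper's body (76 mm by 178 mm) begins 60 mm behind the grasp point.
Start: joints at [-1.172, 0.32, 1.565, -0, 1.257, -0.02], TCP at [0.234, -0.525, 0.214] pointing down, gripper open.
Joint ranges: [-3.11, 3.11], [-0.84, 2.01], [0.21, 2.61], [-1.34, 4.49], [0.05, 2.63], [-2.56, 2.56]. Speed limits (rad/s): [2.57, 2.57, 3.14, 3.14, 3.14, 3.14].

### API

Orientations are given as a rotation vector (axis times angle).
In Python, from workcell import telemetry, optics, manip gives the robot as it stands. The module is installed in compiled form; this text tells all that it offers.
- The arm moves only by the shell command python3 -m crank 'ROWS' [FORCE]. ROWS is JSON, a list of rows, each an object with "slide": the shift along the world's x, y, z in cm, a list of three; "delta_rot": the turn, a rotation vector about the world's x, y, z in degrees, a list of three; "hand": the opening, from 0 (shut) to 1 (fully open). A call has 1 to 5 rows; each row shifts and turns the commanded pose from where the row before left it; what a row does not reach is not made up. A row lasts 1/12 s, in which the tool goes at most 41.7 mm and 7.16 degrees, less where a joint would pass 70% of its speed; a pose out of reach is approached as far as the arm can. A call is refused whole if a number of a shift passes 4.17 or a number of a turn 7.16, either way. A call with a gripper value outside its range is refused whole. The fingers move at their own pace and stop on an object; FORCE is the grip in N (left out, the last holds). Time passes only in rows, so rows that do not move let the fingers close. It gives the time, the measured TCP pose, the force, the opening and the grip force at its end, in the units of the state.
- telemetry.get_state(): the state, without advancing time (a new reading comes with each control period).
- optics.snapshot(name): name is "side" or "top" or "wrist"; returns the picture (420x560x3 uint8, red, green, blue); there is no depth.
- optics.camera_model(name): a dict with "fx", "fy", "cx", "cy" (pixels), "position" and "orientation" of the camera in the world; the wrist camera has in their place "tool_from_camera" (4x4, takes a point from camera to tool coordinates, whose origin is the TCP and whose axes are the flange's). Camera axes: x right, y down, z forward; pixel columns grow to the right and rows downward; lengths in m; the calibration is good to about 2 mm. The wrist camera is an equidistant fisheye: a pixel r from the principal point sees the ray r / f radians off the axis. A picture is of the moment at which its call begins: read the wrist's pose just before it. camera_model takes no time and is no camera call.
- manip.hand_in(): hands the job in; it is judged then, once.
The state is a dict: "time_s": time; "joint_positions": joint angles; "joint_velocities": joint speeds; "tau": joint torques, N m; "tool_pos": TCP position; "tcp_rot": TCP orientation; "contact_force": force on the tool from outside, world axes, zero at the start; "moment": the same for the moment, N m; "width": finger opening in m; "gripper_force": force on a finger pad.
Only numpy, scipy, OpenCV 4.12 (cv2) and the standard library are available. Lean on these libraries where they do the work, as an engineer would, in place of code of your own. Each camera call takes 0.05 s, during which the arm holds its last target. There are 200 camera calls.

### The job

With the spike wrench, turn the loose brass-coloured spike clockwise until it is fully home, its flats in line with the shoe's length like its neighbours'. Then carry the wrench over the row of kit to the other shoe and finish still holding it, upright and still, its fork lined up with the flats of the worn black stub spike, ready to drop straight on but hovering about a centimetre above it and never touching it or its shoe, so that I can check those flats before they take any load. Keep the fingers off the shoes and spikes, and leave the rest of the kit where it is.

Things in the scene. Friction and masses are not known exactly. Their poses are not given: they have to be found in the camera images.
- wrench: Spike wrench: black T handle, steel two-prong fork, 66 mm tall, 90 g, standing on its prongs. Origin: midway between the prong tips, at their lower ends; z up, x along the handle bar. Prongs: two blades 24 mm long (x), 5.5 mm thick, either side of a slot 13 mm wide (y), 17 mm deep, open at both x ends, that goes over a spike's flats. Above: head disc 33 mm wide (z 17 to 26), neck 14 mm.
- wrench_grip (a point): Centre of the wrench's handle bar, 56 mm above the prong tips; axes as the wrench's. The bar is 70 mm long (x), 16 mm thick (y), 20 mm high, in line with the slot; grip it across its thickness.
- spike_new_boss (a point): The loose spike: brass, on a red flange, in the ball of one upturned shoe. Point: centre of its boss's top; z up, x along the two flats, turning with the spike. Boss 18 mm long (x), 9 mm across flats (y), 6 mm high, on a flange 22 mm wide, 2.5 mm thick; a pin 5 mm wide stands 9 mm above the boss. Prong tips on the flange: wrench origin 6 mm below this point. Steel spikes 40 mm or more away.
- spike_worn_top (a point): The worn spike: nearly black, on a black flange, in the ball of the other shoe; it does not move. Point: centre of the top of its stub; z up, x along its flats (the shoe's length). Boss and flange as on the loose spike, but the pin is worn to 3 mm, so this point is 3 mm above the boss and 11.5 mm above the tread.
- shoe_new: White cricket shoe with the loose spike, 290 x 105 mm, fixed sole up on a steel stand, blue tread. Origin: on the tray under its middle; x to the toe (away from the robot), z up. Tread 105 mm above the origin; steel spikes rise 17.5 mm above the tread. The brass spike stands 60 mm toeward of the origin, 24 mm to -y.
- spike_new (a joint): Turn of the loose new spike in rad, clockwise seen from above: 0 fully loose, 1.05 home against its stop (it cannot go further). Starts between 0 and 0.4; it stays where it is left and turns against a steady friction of about 0.1 N m. In the slot of the wrench the spike has about 0.22 rad of free play each way.
- shoe_worn: The other shoe of the pair, with the worn black spike 60 mm toeward of its origin and 24 mm to its +y side; otherwise the mirror image, fixed the same way. Which shoe is on the left differs from start to start.
- whitener: Bottle of shoe whitener, white with blue band and cap, 49 mm in diameter, 153 mm tall, loose, upright; the tallest thing in the row between the shoes. Origin: centre of its underside.
- tin: Closed stainless steel tin, 88 x 63 x 44 mm, loose. Origin: centre of its underside.
- ball_a: Red cricket ball, 71 mm in diameter, loose, resting in a white dished rest 60 mm wide and 8 mm high, its top about 73 mm above the tray. Origin: its centre.
- ball_b: The second red cricket ball, the same, in its own rest. Origin: its centre.
- bail_1: Rosewood bail lying flat beyond the row, 109 mm long (x), 13 mm thick, loose. Origin: centre of its underside.
- bail_2: Rosewood bail, the same.
- bail_3: Rosewood bail, the same.
- bail_4: Rosewood bail, the same.
Things that resemble listed ones, but are neither listed nor needed, are in the scene too. Of the things like the wrench, leave any that is blue; of the rest the larger one is meant.

How it is judged:
By the outcome, as a careful person would: the job done as asked, in the order asked, and still so for the second after the job is handed in, while the arm keeps its last pose, push and grip.
It also fails if it takes over 64 s, if anything falls off the work surface, if the arm or the gripper's body presses on something with over 40 N, if the wrist force passes 120 N, or if a joint passes its speed limit or range.

## Working session

There is one attempt and no reset: what is moved stays moved. The work goes in short steps, Python scripts to look and compute and a shell command to move; the robot and the scene stay as the last step left them, time stands still between calls to the robot, and variables do not carry over. Pictures are saved under pics/ and viewed, at most 12 in all, crops included, and the job is handed in when it is done.

```bash
mkdir -p pics; cat > h.py <<'E'
import numpy as np, cv2
from scipy.spatial.transform import Rotation as R
from workcell import telemetry, optics, manip
def snap(n,f=None):
    st=telemetry.get_state(); im=optics.snapshot(n)
    if f: cv2.imwrite('pics/'+f,im[:,:,::-1])
    return st,im
E
python3 - <<'E'
from h import *
for n in('top','side','wrist'):
    st,im=snap(n,n+'0.png'); print(n,optics.camera_model(n))
print(st)
E
```

```text
top {'fx': 429.87401317712045, 'fy': 429.87401317712045, 'cx': 282.8245166477284, 'cy': 203.43977024303445, 'position': array([ 0.47420785, -0.00286559,  1.08804728]), 'orientation': array([-2.186835  ,  2.13154075, -0.07927056])}
side {'fx': 508.1767268140156, 'fy': 508.1767268140156, 'cx': 285.08744832574894, 'cy': 211.34746305835435, 'position': array([ 0.50461739, -0.61466282,  0.871741  ]), 'orientation': array([-2.47767393,  0.18676097, -0.05325979])}
wrist {'fx': 325.19226210127806, 'fy': 325.19226210127806, 'cx': 279.14322416528705, 'cy': 211.7077845989153, 'tool_from_camera': array([[-5.30253557e-04, -9.65382703e-01, -2.60837029e-01,
         7.35801391e-02],
       [ 9.99999859e-01, -5.09459892e-04, -1.47332281e-04,
         3.18775844e-04],
       [ 9.34603077e-06, -2.60837071e-01,  9.65382837e-01,
        -1.72109912e-01],
       [ 0.00000000e+00,  0.00000000e+00,  0.00000000e+00,
         1.00000000e+00]])}
{'time_s': 0.1, 'joint_positions': array([-1.17202301e+00,  3.20218077e-01,  1.56553777e+00, -2.10616437e-06,
        1.25736751e+00, -2.00194663e-02]), 'joint_velocities': array([ 0.00025982, -0.0008781 , -0.00105382,  0.00171004,  0.0007694 ,
       -0.00073452]), 'tau': array([ 8.92663411e-04, -4.13332665e+01, -2.32509238e+01,  7.29510491e-02,
        4.22139012e-02, -6.89506965e-05]), 'tool_pos': array([ 0.23364926, -0.52491255,  0.2132175 ]), 'tcp_rot': array([-3.07149910e+00, -6.52729907e-01,  4.55498548e-04]), 'contact_force': array([-0.06284054,  0.99045122, -0.44332287]), 'moment': array([0.0191435 , 0.07787563, 0.03963509]), 'gripper_force': 0.0, 'width': 0.09106022507596422}
```

View pics/top0.png

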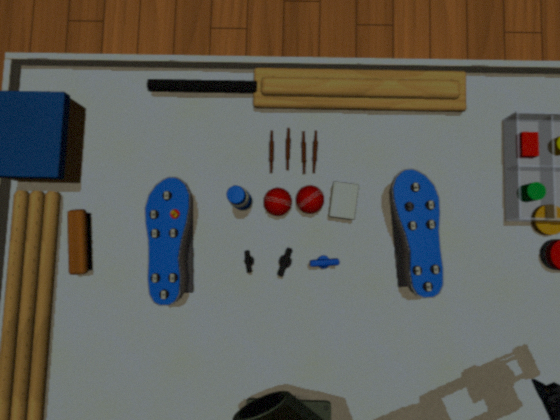

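View pics/side0.png

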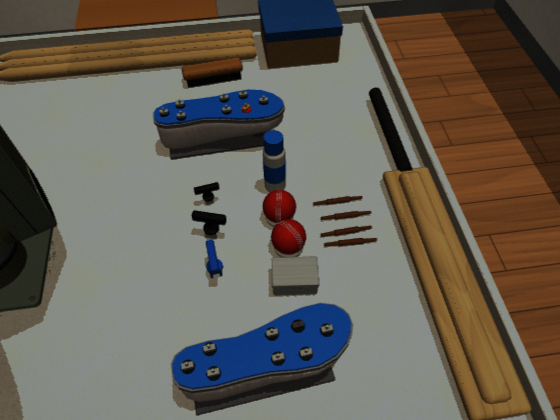

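Top view: the new shoe is on the left (brass spike near (175,213)) and the worn shoe on the right (stub near (410,206)). The larger black wrench is at (285,262), the smaller at (249,261), and the row of kit lies between the shoes around y 185–215 px. The side view agrees.

```bash
cat >> h.py <<'E'
def ray(n,uv,st=None):
    m=optics.camera_model(n); uv=np.atleast_2d(np.float64(uv))
    p=(uv-[m['cx'],m['cy']])/[m['fx'],m['fy']]
    if n=='wrist':
        r=np.linalg.norm(p,axis=1,keepdims=True); d=np.c_[p*np.sinc(r/np.pi),np.cos(r)]  # sin(r)/r
        T=m['tool_from_camera']; Rt=R.from_rotvec(st['tcp_rot'])
        return st['tool_pos']+Rt.apply(T[:3,3]), Rt.apply(d@T[:3,:3].T)
    return m['position'], R.from_rotvec(m['orientation']).apply(np.c_[p,np.ones(len(p))])
def onz(n,uv,z,st=None):
    o,d=ray(n,uv,st); return o+d*((z-o[2])/d[:,2])[:,None]
def two(a,ua,b,ub,sa=None,sb=None):
    o1,d1=ray(a,ua,sa);o2,d2=ray(b,ub,sb);d1=d1[0];d2=d2[0]
    s=np.linalg.lstsq(np.c_[d1,-d2],o2-o1,rcond=None)[0]
    p,q=o1+s[0]*d1,o2+s[1]*d2; return (p+q)/2,np.linalg.norm(p-q)
def blobs(mask,lo=20,hi=1e5):
    n,l,s,c=cv2.connectedComponentsWithStats(mask.astype(np.uint8))
    return [(c[i],s[i],cv2.minAreaRect(np.argwhere(l==i)[:,::-1].astype(np.float32))) for i in range(1,n) if lo<=s[i][4]<=hi]
E
python3 - <<'E'
from h import *
im=cv2.imread('pics/top0.png')[:,:,::-1]; hsv=cv2.cvtColor(im,cv2.COLOR_RGB2HSV)
roi=np.zeros(im.shape[:2],bool); roi[240:285,235:305]=1
for c,s,r in blobs((hsv[...,2]<50)&roi,15): print('black',c,s,r,onz('top',c,.05))
roi[:]=0; roi[170:310,140:200]=1; roi[165:305,385:450]=1
blue=(hsv[...,0]>95)&(hsv[...,0]<130)&(hsv[...,1]>150)&(hsv[...,2]>90)
for c,s,r in blobs(cv2.morphologyEx((blue&roi).astype(np.uint8),cv2.MORPH_CLOSE,np.ones((9,9))),500):
    box=cv2.boxPoints(r); print('shoe',r,onz('top',r[0],.105),'corners',onz('top',box,.105).round(3).tolist())
br=((hsv[...,0]<20)&(hsv[...,1]>120)&roi)
for c,s,r in blobs(br,5): print('brass',c,s[4],onz('top',c,.115))
for c,s,r in blobs((hsv[...,2]<60)&roi,8): print('dark',c,s[4],onz('top',c,.113))
side=cv2.imread('pics/side0.png')
cv2.imwrite('pics/z0.png',np.hstack([cv2.resize(im[185:285,140:260,::-1],None,fx=3.3,fy=3.3,interpolation=cv2.INTER_CUBIC),cv2.resize(im[185:285,260:380,::-1],None,fx=3.3,fy=3.3,interpolation=cv2.INTER_CUBIC)]))
E
```

```text
black [284.40298507 261.69154229] [278 248  14  28 201] ((284.15380859375, 261.7691955566406), (11.094003677368164, 27.735010147094727), 33.6900634765625) [[0.43593943 0.0166125  0.05      ]]
black [248.19130435 260.99130435] [245 251   8  22 115] ((248.5, 261.5), (21.0, 7.0), 90.0) [[0.43520579 0.10354779 0.05      ]]
shoe ((423.14385986328125, 232.0048828125), (128.4413299560547, 42.464561462402344), 77.90524291992188) [[ 0.51333924 -0.29702882  0.105     ]] corners [[0.645, -0.22, 0.105], [0.668, -0.314, 0.105], [0.385, -0.372, 0.105], [0.363, -0.28, 0.105]]
shoe ((162.98780822753906, 240.10975646972656), (41.3013916015625, 126.11280059814453), 6.340191841125488) [[0.47935757 0.29538313 0.105     ]] corners [[0.341, 0.351, 0.105], [0.629, 0.335, 0.105], [0.621, 0.239, 0.105], [0.334, 0.257, 0.105]]
brass [175.61538462 211.76923077] 13 [[0.5445099  0.26682216 0.115     ]]
brass [173.13333333 215.26666667] 15 [[0.53636874 0.27210953 0.115     ]]
dark [412.05882353 187.35294118] 17 [[ 0.61370459 -0.27015175  0.113     ]]
dark [400.20564516 248.55141129] 992 [[ 0.47463679 -0.24340681 
[... 384 characters left out ...]
24.27777778] 18 [[ 0.53066134 -0.30495117  0.113     ]]
dark [409.25   225.1875] 16 [[ 0.5275537  -0.26364784  0.113     ]]
dark [175.77777778 232.5       ] 18 [[0.49734638 0.26457039 0.113     ]]
dark [157.75   233.1875] 16 [[0.49470679 0.30582878 0.113     ]]
dark [414.05555556 270.11111111] 18 [[ 0.42763453 -0.27409617  0.113     ]]
dark [432.         269.29411765] 17 [[ 0.43055096 -0.31379666  0.113     ]]
dark [157.77777778 277.5       ] 18 [[0.39500535 0.30022389 0.113     ]]
dark [175.18181818 277.27272727] 22 [[0.39663535 0.26074705 0.113     ]]
dark [424.63636364 286.45454545] 22 [[ 0.39235757 -0.29731335  0.113     ]]
dark [166.5625 293.5   ] 16 [[0.36007942 0.27837516 0.113     ]]
```

View pics/z0.png

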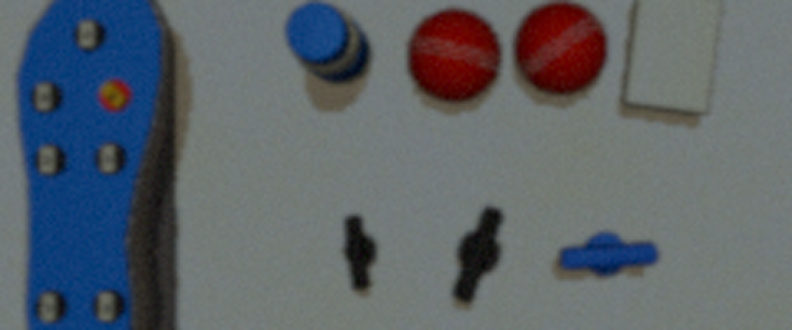

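Zoomed crop: the larger black wrench at about (478,255) in the crop has its bar tilted slightly off the shoe direction, and the smaller one is at (360,252). The brass spike is at (115,95). Next I move over the larger wrench.

```bash
python3 -m crank '[{"slide":[1.3,3.6,0],"delta_rot":[0,0,-4],"hand":1},{"slide":[1.3,3.6,0],"delta_rot":[0,0,-4],"hand":1},{"slide":[1.3,3.6,0],"delta_rot":[0,0,-4],"hand":1},{"slide":[1.3,3.6,0],"delta_rot":[0,0,-4],"hand":1},{"slide":[1.3,3.6,0],"delta_rot":[0,0,-4],"hand":1}]' 40
python3 -m crank '[{"slide":[1.3,3.6,0],"delta_rot":[0,0,-4],"hand":1},{"slide":[1.3,3.6,0],"delta_rot":[0,0,-4],"hand":1},{"slide":[1.3,3.6,0],"delta_rot":[0,0,-4],"hand":1},{"slide":[1.3,3.6,0],"delta_rot":[0,0,-4],"hand":1},{"slide":[1.3,3.6,0],"delta_rot":[0,0,-4],"hand":1}]'
python3 -m crank '[{"slide":[1.3,3.6,0],"delta_rot":[0,0,0],"hand":1},{"slide":[1.3,3.6,0],"delta_rot":[0,0,0],"hand":1},{"slide":[1.3,3.6,0],"delta_rot":[0,0,0],"hand":1},{"slide":[1.3,3.6,0],"delta_rot":[0,0,0],"hand":1},{"slide":[0,0,0],"delta_rot":[0,0,0],"hand":1}]'
python3 -m crank '[{"slide":[0,0,0],"delta_rot":[0,0,0],"hand":1}]'
python3 - <<'E'
from h import *
st,im=snap('wrist','w1.png'); print(st['time_s'],st['tool_pos'],R.from_rotvec(st['tcp_rot']).as_matrix().round(3),st['joint_positions'].round(3),im.mean())
E
```

```text
time_s: 0.57
tool_pos: [0.2989, -0.3435, 0.2137]
tcp_rot: [-3.139, -0.103, 0.0]
contact_force: [0.5, -0.9, -0.3]
width: 0.0909
gripper_force: 0.0
time_s: 0.98
tool_pos: [0.3638, -0.1635, 0.214]
tcp_rot: [3.11, -0.443, 0.0]
contact_force: [1.1, -0.2, -0.8]
width: 0.0913
gripper_force: 0.0
time_s: 1.4
tool_pos: [0.4175, -0.0159, 0.214]
tcp_rot: [-3.109, 0.426, -0.001]
contact_force: [-0.1, -0.3, 1.0]
width: 0.0912
gripper_force: 0.0
time_s: 1.48
tool_pos: [0.416, -0.0197, 0.2137]
tcp_rot: [3.112, -0.43, -0.001]
contact_force: [0.1, 0.0, 0.6]
width: 0.0911
gripper_force: 0.0
1.4833 [ 0.41595565 -0.01969137  0.21371797] [[ 0.963 -0.271 -0.001]
 [-0.271 -0.963 -0.   ]
 [-0.001  0.    -1.   ]] [-0.075  0.068  1.892 -0.     1.183  1.771] 111.476285430839
```

View pics/w1.png

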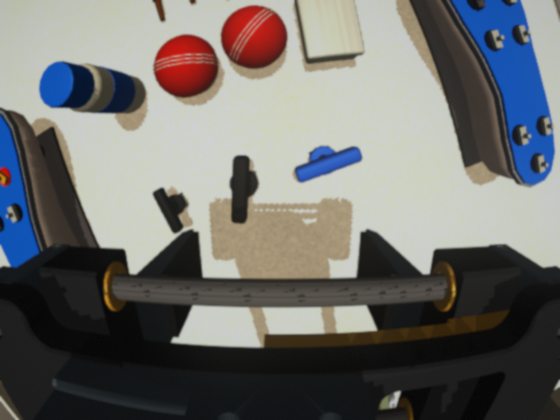

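Wrist view: the target wrench's bar runs from (240,155) to (240,222) with the disc peeking out at right. The small black one is at (170,210), the blue one at (328,163), and the fingers are clear. Next I measure the bar.

```bash
python3 - <<'E'
from h import *
st,_=None,None
from workcell import telemetry
st=telemetry.get_state()
im=cv2.imread('pics/w1.png'); g=im.max(2)
roi=np.zeros(g.shape,bool); roi[145:232,222:264]=1
m=(g<75)&roi
L=[];Rr=[]
for r in range(150,232,4):
    c=np.where(m[r])[0]
    if len(c): print(r,c.min(),c.max(),end=' | ')
r=cv2.morphologyEx(m.astype(np.uint8),cv2.MORPH_OPEN,np.ones((3,3)))
rows=np.where(m.sum(1)>4)[0]; print(rows.min(),rows.max())
E
```

```text
158 235 247 | 162 234 248 | 166 234 248 | 170 234 248 | 174 233 254 | 178 232 255 | 182 231 256 | 186 231 256 | 190 232 254 | 194 233 251 | 198 233 247 | 202 232 246 | 206 232 246 | 210 232 246 | 214 232 246 | 218 232 245 | 222 235 243 | 156 222
```

```bash
python3 - <<'E'
from h import *
st=telemetry.get_state()
P=onz('wrist',[[241,162],[239,214],[240.5,155.5],[239.5,222.5],[234,162],[248,162]],.06,st); print(P.round(4))
d=P[2]-P[3]; print(np.linalg.norm(d),(P[2]+P[3])/2,np.degrees(np.arctan2(d[1],d[0])), np.linalg.norm(P[4]-P[5]))
x=R.from_rotvec(st['tcp_rot']).as_matrix()[:,0]; print(np.degrees(np.arctan2(x[1],x[0])))
m=optics.camera_model('wrist');print(st['tool_pos']+R.from_rotvec(st['tcp_rot']).apply(m['tool_from_camera'][:3,3]))
im=cv2.imread('pics/top0.png'); g=im.max(2)
pts=np.argwhere((g<50))[:,::-1]; pts=pts[(abs(pts[:,0]-284)<20)&(abs(pts[:,1]-262)<20)]
w=onz('top',pts,.06)[:,:2]; c=w.mean(0); u,s,v=np.linalg.svd(w-c); print(c,np.degrees(np.arctan2(v[0,1],v[0,0])))
E
```

```text
[[ 0.4621  0.0056  0.06  ]
 [ 0.4107  0.0238  0.06  ]
 [ 0.4686  0.0041  0.06  ]
 [ 0.4017  0.0262  0.06  ]
 [ 0.4642  0.0124  0.06  ]
 [ 0.4601 -0.0012  0.06  ]]
0.07039957455689133 [0.4351637  0.01515973 0.06      ] -18.252781762388075 0.014250329130699563
-15.871840873622633
[ 0.48663672 -0.04139812  0.38575221]
[0.43633084 0.01641882] 160.72743215314296
```

```bash
python3 -m crank '[{"slide":[1.0,1.75,0],"delta_rot":[0,0,-1.4],"hand":0.5},{"slide":[0.95,1.75,0],"delta_rot":[0,0,-1.4],"hand":0.5},{"slide":[0,0,-3],"delta_rot":[0,0,0],"hand":0.5},{"slide":[0,0,-3],"delta_rot":[0,0,0],"hand":0.5},{"slide":[0,0,0],"delta_rot":[0,0,0],"hand":0.5}]' 50
python3 - <<'E'
from h import *
st,im=snap('wrist','w2.png'); print(st['time_s'],st['tool_pos'],st['width'],R.from_rotvec(st['tcp_rot']).as_matrix()[:,0].round(3))
cv2.imwrite('pics/w2c.png',cv2.resize(im[120:330,130:430,::-1],None,fx=2,fy=2))
E
```

```text
time_s: 1.95
tool_pos: [0.431, 0.0122, 0.1496]
tcp_rot: [3.096, -0.516, -0.017]
contact_force: [-0.9, -0.3, -0.7]
width: 0.0608
gripper_force: 0.0
1.95 [0.43100167 0.01224991 0.14957323] 0.06075939899356898 [ 0.946 -0.324 -0.011]
```

View pics/w2c.png

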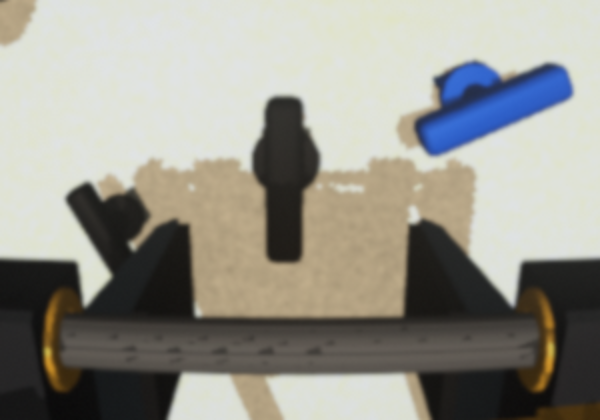

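The wrist crop shows the bar vertical at crop x≈285, rows 95–262, between the closing fingers and well clear of the small and blue wrenches. I let the arm settle and re-measure.

```bash
python3 -m crank '[{"slide":[0,0,0],"delta_rot":[0,0,0],"hand":0.5},{"slide":[0,0,0],"delta_rot":[0,0,0],"hand":0.5}]'
cat > bar.py <<'E'
from h import *
st,im=snap('wrist','w3.png'); g=im.max(2)
roi=np.zeros(g.shape,bool); roi[130:290,250:300]=1
m=cv2.morphologyEx(((g<75)&roi).astype(np.uint8),cv2.MORPH_OPEN,np.ones((3,3)))
for r in range(150,290,8):
    c=np.where(m[r])[0]
    if len(c): print(r,c.min(),c.max(),end=' | ')
rows=np.where(m.sum(1)>8)[0]; print(rows.min(),rows.max())
A=[rows.min()+6,rows.max()-6]; c=[np.where(m[r])[0] for r in A]; c=[(k.min()+k.max())/2 for k in c]
P=onz('wrist',[[c[0],rows.min()],[c[1],rows.max()]],.066,st); d=P[0]-P[1]
x=R.from_rotvec(st['tcp_rot']).as_matrix()[:,0]
print(st['tool_pos'],np.linalg.norm(d),P.mean(0),np.degrees(np.arctan2(d[1],d[0])),np.degrees(np.arctan2(x[1],x[0])),st['width'])
E
python3 bar.py
```

```text
time_s: 2.17
tool_pos: [0.4365, 0.0128, 0.1556]
tcp_rot: [-3.099, 0.516, -0.005]
contact_force: [0.9, 0.3, 0.3]
width: 0.0459
gripper_force: 0.0
182 267 283 | 190 266 284 | 198 263 288 | 206 261 291 | 214 263 288 | 222 267 283 | 230 267 283 | 238 267 283 | 246 267 283 | 254 270 280 | 286 250 299 | 176 286
[0.4364952  0.01282397 0.15560511] 0.09965178036692313 [0.42214814 0.02166302 0.066     ] -19.405068722443065 -18.896196990461522 0.045884805757985335
```

```bash
python3 - <<'E'
from h import *
st=telemetry.get_state()
P=onz('wrist',[[275,176],[275,255]],.066,st); print(P,P.mean(0),np.linalg.norm(P[0]-P[1]),st['tool_pos'])
Q=onz('wrist',[[275,206]],.03,st);print(Q)
E
```

```text
[[0.46921687 0.00531214 0.066     ]
 [0.40396307 0.02791291 0.066     ]] [0.43658997 0.01661252 0.066     ] 0.06905688519184673 [0.43654571 0.01300788 0.15568156]
[[0.43715434 0.01693643 0.03      ]]
```

```bash
python3 -m crank '[{"slide":[0,0.35,-3],"delta_rot":[0,0,0],"hand":0.5},{"slide":[0,0,-3],"delta_rot":[0,0,0],"hand":0.5},{"slide":[0,0,-3],"delta_rot":[0,0,0],"hand":0.5},{"slide":[0,0,-1.9],"delta_rot":[0,0,0],"hand":0.5},{"slide":[0,0,-1],"delta_rot":[0,0,0],"hand":0.5}]'
python3 -m crank '[{"slide":[0,0,0],"delta_rot":[0,0,0],"hand":0.5},{"slide":[0,0,0],"delta_rot":[0,0,0],"hand":0.5}]'
```

```text
time_s: 2.63
tool_pos: [0.4349, 0.0169, 0.034]
tcp_rot: [3.099, -0.514, -0.002]
contact_force: [-0.1, 0.6, 0.3]
width: 0.0454
gripper_force: 0.0
time_s: 2.8
tool_pos: [0.4363, 0.017, 0.0358]
tcp_rot: [-3.099, 0.514, -0.002]
contact_force: [0.2, -0.0, 0.3]
width: 0.0455
gripper_force: 0.0
```

```bash
python3 -m crank '[{"slide":[0,0,0.1],"delta_rot":[0,0,0],"hand":0.1},{"slide":[0,0,0],"delta_rot":[0,0,0],"hand":0},{"slide":[0,0,0],"delta_rot":[0,0,0],"hand":0},{"slide":[0,0,0],"delta_rot":[0,0,0],"hand":0},{"slide":[0,0,0],"delta_rot":[0,0,0],"hand":0}]' 50
python3 -m crank '[{"slide":[0,0,0],"delta_rot":[0,0,0],"hand":0},{"slide":[0,0,0],"delta_rot":[0,0,0],"hand":0}]' 50
```

```text
time_s: 3.22
tool_pos: [0.4356, 0.0172, 0.0365]
tcp_rot: [-3.099, 0.513, -0.002]
contact_force: [1.3, 0.2, 1.5]
width: 0.0155
gripper_force: 50.0
time_s: 3.38
tool_pos: [0.4357, 0.0172, 0.0364]
tcp_rot: [-3.099, 0.513, -0.001]
contact_force: [-1.5, -0.3, 4.7]
width: 0.0158
gripper_force: 50.0
```

```bash
python3 -m crank '[{"slide":[0,0,2],"delta_rot":[0,0,0],"hand":0},{"slide":[0,0,3.5],"delta_rot":[0,0,0],"hand":0},{"slide":[0,0,3.5],"delta_rot":[0,0,0],"hand":0},{"slide":[0,0,3.5],"delta_rot":[0,0,0],"hand":0},{"slide":[0,0,3.5],"delta_rot":[0,0,2],"hand":0}]' 50
python3 -m crank '[{"slide":[0.4,3,0.5],"delta_rot":[0,0,3],"hand":0},{"slide":[0.4,3,0],"delta_rot":[0,0,3],"hand":0},{"slide":[0.4,3,0],"delta_rot":[0,0,3],"hand":0},{"slide":[0.4,3,0],"delta_rot":[0,0,3],"hand":0},{"slide":[0.4,3,0],"delta_rot":[0,0,3],"hand":0}]'
python3 -m crank '[{"slide":[0.4,3,0],"delta_rot":[0,0,2],"hand":0},{"slide":[0.4,3,0],"delta_rot":[0,0,0],"hand":0},{"slide":[0.4,3,0],"delta_rot":[0,0,0],"hand":0},{"slide":[0,1,0],"delta_rot":[0,0,0],"hand":0},{"slide":[0,0,0],"delta_rot":[0,0,0],"hand":0}]'
python3 -m crank '[{"slide":[0,0,0],"delta_rot":[0,0,0],"hand":0},{"slide":[0,0,0],"delta_rot":[0,0,0],"hand":0},{"slide":[0,0,0],"delta_rot":[0,0,0],"hand":0}]'
python3 - <<'E'
from h import *
st,im=snap('wrist','w4.png'); print(st['time_s'],st['tool_pos'],st['width'],R.from_rotvec(st['tcp_rot']).as_matrix().round(3),st['joint_positions'])
np.save('w4st.npy',st,allow_pickle=True)
cv2.imwrite('pics/w4c.png',cv2.resize(im[:,:,::-1],None,fx=1.4,fy=1.4))
E
```

```text
time_s: 3.8
tool_pos: [0.4346, 0.0172, 0.1973]
tcp_rot: [3.108, -0.458, -0.002]
contact_force: [0.6, 0.6, -0.9]
width: 0.016
gripper_force: 50.0
time_s: 4.22
tool_pos: [0.4549, 0.1684, 0.2006]
tcp_rot: [3.141, -0.046, -0.001]
contact_force: [1.6, -0.3, -0.0]
width: 0.0159
gripper_force: 50.0
time_s: 4.63
tool_pos: [0.467, 0.2691, 0.2001]
tcp_rot: [3.141, 0.01, -0.002]
contact_force: [0.2, -0.1, -0.7]
width: 0.0157
gripper_force: 50.0
time_s: 4.88
tool_pos: [0.4671, 0.2657, 0.2009]
tcp_rot: [3.141, 0.003, -0.001]
contact_force: [0.0, -0.4, -1.4]
width: 0.0153
gripper_force: 50.0
4.8833 [0.46712619 0.2657171  0.20094728] 0.015320472040763804 [[ 1.     0.002 -0.   ]
 [ 0.002 -1.    -0.001]
 [-0.     0.001 -1.   ]] [ 4.96106337e-01  2.69867149e-01  1.67035811e+00 -5.47470460e-04
  1.20211171e+00  2.06513585e+00]
```

View pics/w4c.png

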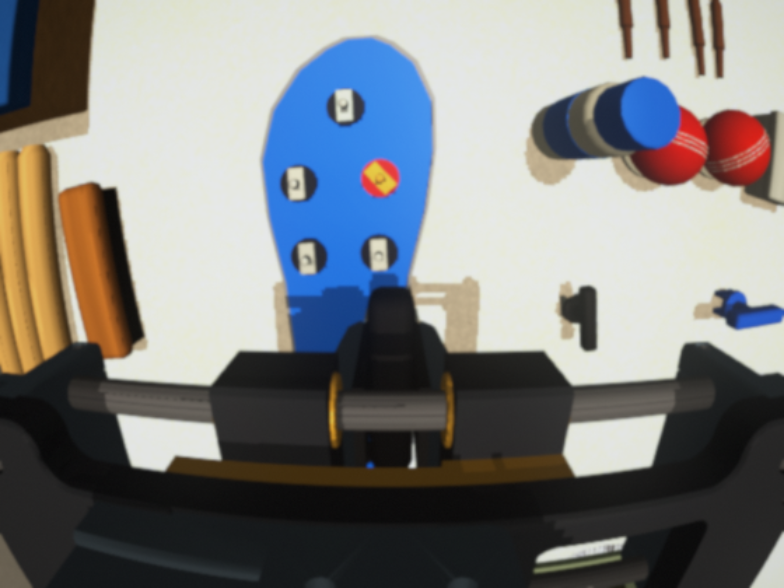

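Wrist view: the brass boss sits at (271,127) native on its red flange, with its long axis running upper-left to lower-right. The steel spikes nearby line up with the shoe's length. Next I measure orientation and centre.

```bash
cat > sp.py <<'E'
from h import *
def ang(m,z,st,box):
    x0,y0,x1,y1=box; k=np.zeros(m.shape,bool); k[y0:y1,x0:x1]=1
    uv=np.argwhere(m&k)[:,::-1]; w=onz('wrist',uv,z,st)[:,:2]; c=w.mean(0); _,s,v=np.linalg.svd(w-c,full_matrices=False)
    a=np.degrees(np.arctan2(v[0,1],v[0,0])); a=(a+90)%180-90
    # minAreaRect in world mm
    r=cv2.minAreaRect((w*1000).astype(np.float32))
    return len(uv),c.round(4),round(a,1),(s/np.sqrt(len(uv))*np.sqrt(12)*1000).round(1),r
E
python3 - <<'E'
from sp import *
st=np.load('w4st.npy',allow_pickle=True).item()
im=cv2.imread('pics/w4.png'); hsv=cv2.cvtColor(im,cv2.COLOR_BGR2HSV); h,s,v=cv2.split(hsv)
yel=(h>12)&(h<35)&(s>100)&(v>60)
warm=((h<35)|(h>170))&(s>120)&(v>60)
b=(250,105,295,150)
print('boss',ang(yel,.1135,st,b)); print('flange+boss',ang(warm,.109,st,b))
steel=(s<80)&(v>110)
for n,b in dict(toe=(230,58,262,92),l1=(200,115,228,148),l2=(207,168,236,200),r2=(257,166,286,197)).items(): print(n,ang(steel,.1135,st,b)[:4])
blue=((h>100)&(h<125)&(s>150)&(v>60))
dark=(v<60)
for n,b in dict(toe=(230,58,262,92),l1=(198,113,230,150),l2=(205,166,238,202),r2=(255,164,288,199)).items(): print(n,ang(~blue,.108,st,b)[:2])
E
```

```text
boss (268, array([0.5402, 0.2719]), np.float64(43.1), array([18.2,  9.2]), ((540.0685424804688, 271.9165344238281), (18.145965576171875, 9.401773452758789), 42.18756103515625))
flange+boss (518, array([0.5401, 0.272 ]), np.float64(-0.2), array([18.1, 17.8]), ((540.302978515625, 272.0621032714844), (19.30887794494629, 20.311738967895508), 89.85254669189453))
toe (307, array([0.5823, 0.2921]), np.float64(3.2), array([19. , 10.6]))
l1 (288, array([0.5379, 0.32  ]), np.float64(3.0), array([19.1,  9.9]))
l2 (270, array([0.4941, 0.3149]), np.float64(3.1), array([19. ,  9.9]))
r2 (293, array([0.4961, 0.2727]), np.float64(2.5), array([19.1, 10. ]))
toe (542, array([0.5825, 0.292 ]))
l1 (518, array([0.5378, 0.3199]))
l2 (498, array([0.4937, 0.3147]))
r2 (515, array([0.4958, 0.2726]))
```

```bash
python3 -m crank '[{"slide":[1.2,0.1,0],"delta_rot":[0,0,6],"hand":0},{"slide":[1.2,0.1,0],"delta_rot":[0,0,6],"hand":0},{"slide":[1.2,0.1,0],"delta_rot":[0,0,6],"hand":0},{"slide":[1.2,0.1,0],"delta_rot":[0,0,6],"hand":0},{"slide":[1.2,0.1,0],"delta_rot":[0,0,6],"hand":0}]'
python3 -m crank '[{"slide":[1.2,0.06,0],"delta_rot":[0,0,6],"hand":0},{"slide":[0,0,0],"delta_rot":[0,0,6.5],"hand":0},{"slide":[0,0,0],"delta_rot":[0,0,0],"hand":0},{"slide":[0,0,0],"delta_rot":[0,0,0],"hand":0},{"slide":[0,0,0],"delta_rot":[0,0,0],"hand":0}]'
cat > s.py <<'E'
from h import *
st=telemetry.get_state(); M=R.from_rotvec(st['tcp_rot']).as_matrix()
print(st['time_s'],st['tool_pos'].round(4),'yaw',np.degrees(np.arctan2(M[1,0],M[0,0])).round(2),'z',M[:,2].round(4),'F',st['contact_force'].round(1),'M',st['moment'].round(3),st['width'].round(4),st['joint_positions'].round(2))
E
python3 s.py
```

```text
time_s: 5.35
tool_pos: [0.528, 0.2711, 0.2012]
tcp_rot: [3.031, 0.824, 0.0]
contact_force: [1.3, 0.3, -0.4]
width: 0.0159
gripper_force: 50.0
time_s: 5.77
tool_pos: [0.5391, 0.2722, 0.2011]
tcp_rot: [2.928, 1.139, -0.0]
contact_force: [-0.1, -0.4, -1.5]
width: 0.0157
gripper_force: 50.0Traceback (most recent call last):
  File "s.py", line 3, in <module>
    print(st['time_s'],st['tool_pos'].round(4),'yaw',np.degrees(np.arctan2(M[1,0],M[0,0])).round(2),'z',M[:,2].round(4),'F',st['contact_force'].round(1),'M',st['moment'].round(3),st['width'].round(4),st['joint_positions'].round(2))
                                                                                                                                                                                   ^^^^^^^^^^^^^^^^^
AttributeError: 'float' object has no attribute 'round'
```

```bash
sed -i "s/st\['width'\].round(4)/round(float(st['width']),4)/" s.py
python3 -m crank '[{"slide":[0,-0.08,-1],"delta_rot":[0,0,0],"hand":0},{"slide":[0,0,-1.5],"delta_rot":[0,0,0],"hand":0},{"slide":[0,0,-1],"delta_rot":[0,0,0],"hand":0},{"slide":[0,0,-0.5],"delta_rot":[0,0,0],"hand":0},{"slide":[0,0,0],"delta_rot":[0,0,0],"hand":0}]'
python3 -m crank '[{"slide":[0,0,0],"delta_rot":[0,0,0],"hand":0}]' >/dev/null; python3 s.py
python3 - <<'E'
from h import *
st,im=snap('side','s1.png')
cv2.imwrite('pics/s1c.png',cv2.resize(im[60:180,140:300,::-1],None,fx=4.5,fy=4.5,interpolation=cv2.INTER_CUBIC))
E
```

```text
time_s: 6.18
tool_pos: [0.5382, 0.2715, 0.1591]
tcp_rot: [2.926, 1.143, -0.005]
contact_force: [-0.6, -0.5, -1.0]
width: 0.0158
gripper_force: 50.0
6.2667 [0.5393 0.272  0.1608] yaw 42.68 z [-3.e-04 -3.e-04 -1.e+00] F [-1.   0.6 -0.9] M [ 0.044 -0.046 -0.044] 0.0159 [ 0.45  0.4   1.58 -0.    1.16  1.27]
```

View pics/s1c.png

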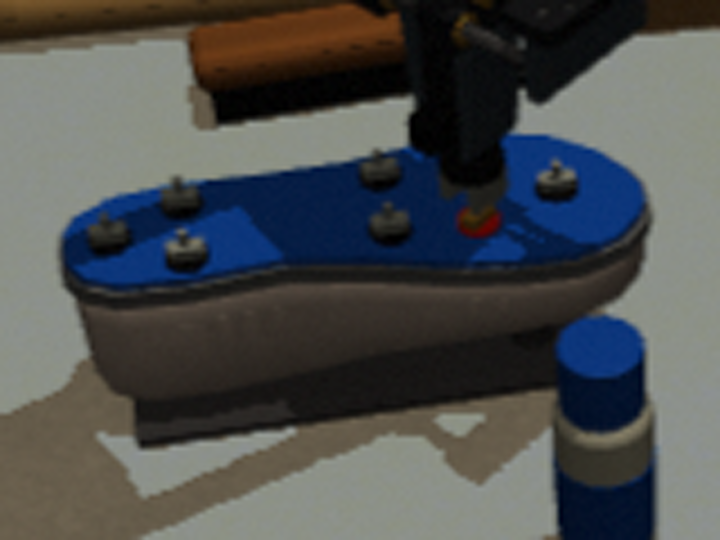

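Side crop: the fork hangs directly over the brass spike at about (480,215), with both prongs straddling it. I descend gently while watching the force.

```bash
python3 -m crank '[{"slide":[0,-0.05,-0.3],"delta_rot":[0,0,0],"hand":0},{"slide":[0,0,-0.3],"delta_rot":[0,0,0],"hand":0},{"slide":[0,0,-0.3],"delta_rot":[0,0,0],"hand":0},{"slide":[0,0,-0.2],"delta_rot":[0,0,0],"hand":0},{"slide":[0,0,0],"delta_rot":[0,0,0],"hand":0}]'; python3 s.py
python3 -m crank '[{"slide":[0,0,-0.15],"delta_rot":[0,0,0],"hand":0},{"slide":[0,0,-0.15],"delta_rot":[0,0,0],"hand":0},{"slide":[0,0,-0.1],"delta_rot":[0,0,0],"hand":0},{"slide":[0,0,0],"delta_rot":[0,0,0],"hand":0},{"slide":[0,0,0],"delta_rot":[0,0,0],"hand":0}]'; python3 s.py
```

```text
time_s: 6.73
tool_pos: [0.539, 0.2713, 0.1494]
tcp_rot: [2.926, 1.144, -0.002]
contact_force: [0.6, 0.0, -1.0]
width: 0.016
gripper_force: 50.0
6.7333 [0.539  0.2713 0.1494] yaw 42.7 z [-9.e-04 -6.e-04 -1.e+00] F [ 0.6  0.  -1. ] M [ 0.011 -0.087  0.019] 0.016 [ 0.45  0.41  1.59 -0.    1.14  1.27]
time_s: 7.15
tool_pos: [0.5393, 0.2715, 0.146]
tcp_rot: [2.926, 1.144, -0.0]
contact_force: [0.4, 0.3, -1.4]
width: 0.0159
gripper_force: 50.0
7.15 [0.5393 0.2715 0.146 ] yaw 42.7 z [ 0.e+00 -1.e-04 -1.e+00] F [ 0.4  0.3 -1.4] M [-0.029  0.007 -0.037] 0.0159 [ 0.45  0.41  1.6  -0.    1.13  1.27]
```

```bash
python3 -m crank '[{"slide":[0,0,-0.1],"delta_rot":[0,0,-4],"hand":0},{"slide":[0,0,0],"delta_rot":[0,0,-4],"hand":0},{"slide":[0,0,0],"delta_rot":[0,0,-4],"hand":0},{"slide":[0,0,0],"delta_rot":[0,0,-4],"hand":0},{"slide":[0,0,0],"delta_rot":[0,0,0],"hand":0}]' >/dev/null; python3 s.py
python3 -m crank '[{"slide":[0,0.02,0],"delta_rot":[0,0,-4],"hand":0},{"slide":[0,0,0],"delta_rot":[0,0,-4],"hand":0},{"slide":[0,0,0],"delta_rot":[0,0,-4],"hand":0},{"slide":[0,0,0],"delta_rot":[0,0,0],"hand":0}]' >/dev/null; python3 s.py
python3 -m crank '[{"slide":[0,0.02,0],"delta_rot":[0,0,-4],"hand":0},{"slide":[0,0,0],"delta_rot":[0,0,-4],"hand":0},{"slide":[0,0,0],"delta_rot":[0,0,-2],"hand":0},{"slide":[0,0,0],"delta_rot":[0,0,0],"hand":0},{"slide":[0,0,0],"delta_rot":[0,0,0],"hand":0}]' >/dev/null; python3 s.py
```

```text
7.5667 [0.539  0.2717 0.145 ] yaw 26.63 z [-7.e-04  3.e-04 -1.e+00] F [-1.6  1.   0.2] M [0.129 0.248 0.083] 0.0158 [0.45 0.41 1.6  0.   1.13 1.55]
7.9 [0.5389 0.2719 0.145 ] yaw 14.74 z [-7.e-04  3.e-04 -1.e+00] F [-2.1  1.  -0.7] M [0.265 0.281 0.123] 0.0158 [0.45 0.41 1.6  0.   1.13 1.76]
8.3167 [0.5391 0.2721 0.145 ] yaw 4.87 z [-5.e-04  2.e-04 -1.e+00] F [-1.8  0.2 -0.6] M [0.309 0.369 0.127] 0.0159 [0.45 0.41 1.6  0.   1.13 1.93]
```

```bash
python3 -m crank '[{"slide":[0,0,0],"delta_rot":[0,0,-3],"hand":0},{"slide":[0,0,0],"delta_rot":[0,0,-3],"hand":0},{"slide":[0,0,0],"delta_rot":[0,0,-3],"hand":0},{"slide":[0,0,0],"delta_rot":[0,0,0],"hand":0},{"slide":[0,0,0],"delta_rot":[0,0,0],"hand":0}]' >/dev/null; python3 s.py
python3 -m crank '[{"slide":[0,0,0],"delta_rot":[0,0,-2],"hand":0},{"slide":[0,0,0],"delta_rot":[0,0,-2],"hand":0},{"slide":[0,0,0],"delta_rot":[0,0,0],"hand":0},{"slide":[0,0,0],"delta_rot":[0,0,0],"hand":0}]' >/dev/null; python3 s.py
python3 -m crank '[{"slide":[0,0,0],"delta_rot":[0,0,-2],"hand":0},{"slide":[0,0,0],"delta_rot":[0,0,0],"hand":0},{"slide":[0,0,0],"delta_rot":[0,0,0],"hand":0}]' >/dev/null; python3 s.py
```

```text
8.7333 [0.5391 0.2722 0.145 ] yaw -4.15 z [-5.e-04  5.e-04 -1.e+00] F [-1.3  1.7 -1.5] M [0.502 0.445 0.078] 0.0161 [0.45 0.41 1.6  0.   1.13 2.09]
9.0667 [0.5391 0.2722 0.145 ] yaw -8.18 z [-5.e-04  5.e-04 -1.e+00] F [-2.3  2.5 -0.9] M [0.67  0.507 0.05 ] 0.0154 [0.45 0.41 1.6  0.   1.13 2.16]
9.3167 [0.5392 0.2722 0.145 ] yaw -10.2 z [-3.e-04  5.e-04 -1.e+00] F [-2.3  3.5  0.3] M [0.804 0.622 0.118] 0.0157 [0.45 0.41 1.6  0.   1.13 2.2 ]
```

```bash
for k in 1; do
python3 -m crank '[{"slide":[0,0,0],"delta_rot":[0,0,-2],"hand":0},{"slide":[0,0,0],"delta_rot":[0,0,0],"hand":0},{"slide":[0,0,0],"delta_rot":[0,0,0],"hand":0}]' >/dev/null; python3 s.py
done
python3 -m crank '[{"slide":[0,0,0],"delta_rot":[0,0,-1.5],"hand":0},{"slide":[0,0,0],"delta_rot":[0,0,0],"hand":0},{"slide":[0,0,0],"delta_rot":[0,0,0],"hand":0}]' >/dev/null; python3 s.py
```

```text
9.5667 [0.5392 0.2722 0.145 ] yaw -12.21 z [-3.e-04  5.e-04 -1.e+00] F [-2.8  4.2 -0.3] M [0.927 0.634 0.042] 0.0157 [0.45 0.41 1.6  0.   1.13 2.23]
9.8167 [0.5392 0.2722 0.1449] yaw -13.72 z [-4.e-04  5.e-04 -1.e+00] F [-3.   3.7 -0.6] M [0.974 0.664 0.052] 0.0158 [0.45 0.41 1.6  0.   1.13 2.26]
```

```bash
python3 -m crank '[{"slide":[-0.04,0.05,0],"delta_rot":[0,0,0],"hand":0},{"slide":[0,0,0],"delta_rot":[0,0,0],"hand":0},{"slide":[0,0,0],"delta_rot":[0,0,0],"hand":0}]' >/dev/null; python3 s.py
python3 -m crank '[{"slide":[0,0,0],"delta_rot":[0,0,-2],"hand":0},{"slide":[0,0,0],"delta_rot":[0,0,0],"hand":0},{"slide":[0,0,0],"delta_rot":[0,0,0],"hand":0}]' >/dev/null; python3 s.py
```

```text
10.0667 [0.5391 0.2723 0.145 ] yaw -13.77 z [ 3.e-04 -2.e-04 -1.e+00] F [-2.3  3.6 -0.6] M [0.762 0.465 0.139] 0.0156 [ 0.45  0.41  1.6  -0.    1.13  2.26]
10.3167 [0.5391 0.2723 0.145 ] yaw -15.75 z [ 3.e-04 -1.e-04 -1.e+00] F [-1.6  2.5 -1.8] M [0.815 0.43  0.053] 0.0155 [ 0.45  0.41  1.6  -0.    1.13  2.29]
```

```bash
python3 -m crank '[{"slide":[-0.04,0.06,0],"delta_rot":[0,0,-2],"hand":0},{"slide":[0,0,0],"delta_rot":[0,0,0],"hand":0},{"slide":[0,0,0],"delta_rot":[0,0,0],"hand":0}]' >/dev/null; python3 s.py
python3 -m crank '[{"slide":[0,0,0],"delta_rot":[0,0,-2],"hand":0},{"slide":[0,0,0],"delta_rot":[0,0,0],"hand":0},{"slide":[0,0,0],"delta_rot":[0,0,0],"hand":0}]' >/dev/null; python3 s.py
python3 - <<'E'
from h import *
st,im=snap('side','s2.png')
a=cv2.imread('pics/s1.png')
for k in (a,im[:,:,::-1]):
    h,s,v=cv2.split(cv2.cvtColor(np.ascontiguousarray(k),cv2.COLOR_BGR2HSV)); m=(h>12)&(h<35)&(s>100); m[:95]=0;m[118:]=0;m[:,:235]=0;m[:,262:]=0
    print([ (c.round(1),q[4]) for c,q,_ in blobs(m,3)])
cv2.imwrite('pics/s2c.png',cv2.resize(im[80:125,210:290,::-1],None,fx=9,fy=9,interpolation=cv2.INTER_CUBIC))
E
```

```text
10.5667 [0.5391 0.2725 0.145 ] yaw -17.71 z [ 0.0012 -0.001  -1.    ] F [ 0.9  1.4 -2.3] M [0.379 0.039 0.195] 0.0158 [ 0.45  0.41  1.6  -0.    1.13  2.33]
10.8167 [0.5389 0.2726 0.145 ] yaw -19.71 z [ 7.e-04 -8.e-04 -1.e+00] F [-0.5  1.2 -1. ] M [0.331 0.027 0.183] 0.0162 [ 0.45  0.41  1.6  -0.    1.13  2.37]
[(array([245.6, 107.8]), np.int32(19))]
[]
```

View pics/s2c.png

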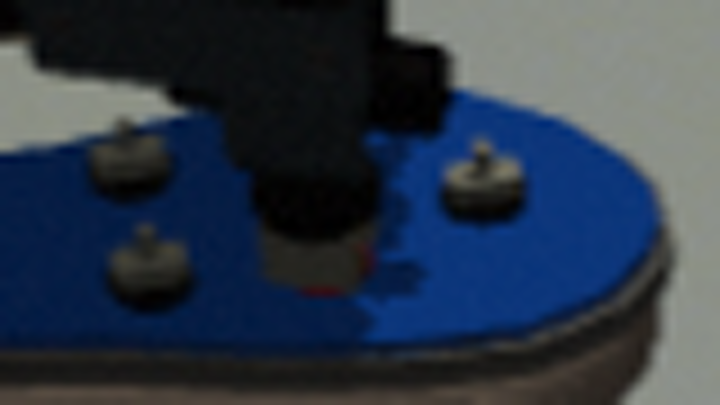

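Side crop: the fork is down over the boss, with only slivers of red flange showing at (320,290) and (365,258), so the fit is good. I continue against the stop.

```bash
python3 -m crank '[{"slide":[0,0,0],"delta_rot":[0,0,-2],"hand":0},{"slide":[0,0,0],"delta_rot":[0,0,0],"hand":0},{"slide":[0,0,0],"delta_rot":[0,0,0],"hand":0}]' >/dev/null; python3 s.py
python3 -m crank '[{"slide":[0,0,0],"delta_rot":[0,0,-2],"hand":0},{"slide":[0,0,0],"delta_rot":[0,0,0],"hand":0},{"slide":[0,0,0],"delta_rot":[0,0,0],"hand":0}]' >/dev/null; python3 s.py
```

```text
11.1167 [0.5387 0.2728 0.145 ] yaw -21.72 z [ 3.e-04 -4.e-04 -1.e+00] F [ 0.4  1.6 -1.2] M [0.248 0.046 0.194] 0.016 [ 0.45  0.41  1.6  -0.    1.13  2.4 ]
11.3667 [0.5386 0.2728 0.145 ] yaw -23.71 z [ 2.e-04 -4.e-04 -1.e+00] F [ 0.6  1.2 -0.6] M [ 0.224 -0.08   0.366] 0.016 [ 0.45  0.41  1.6  -0.    1.13  2.43]
```

```bash
python3 -m crank '[{"slide":[0,0,0],"delta_rot":[0,0,3],"hand":0},{"slide":[0,0,0],"delta_rot":[0,0,2],"hand":0},{"slide":[0,0,0],"delta_rot":[0,0,0],"hand":0},{"slide":[0,0,0],"delta_rot":[0,0,0],"hand":0}]' >/dev/null; python3 s.py
python3 -m crank '[{"slide":[0,0,0],"delta_rot":[0,0,3],"hand":0},{"slide":[0,0,0],"delta_rot":[0,0,2],"hand":0},{"slide":[0,0,0],"delta_rot":[0,0,0],"hand":0},{"slide":[0,0,0],"delta_rot":[0,0,0],"hand":0}]' >/dev/null; python3 s.py
python3 -m crank '[{"slide":[0,0,0],"delta_rot":[0,0,3],"hand":0},{"slide":[0,0,0],"delta_rot":[0,0,1],"hand":0},{"slide":[0,0,0],"delta_rot":[0,0,0],"hand":0},{"slide":[0,0,0],"delta_rot":[0,0,0],"hand":0}]' >/dev/null; python3 s.py
```

```text
11.7 [0.5387 0.2727 0.145 ] yaw -18.83 z [ 3.e-04 -5.e-04 -1.e+00] F [ 1.1  0.1 -0.8] M [ 0.058 -0.117  0.104] 0.0153 [ 0.45  0.41  1.6  -0.    1.13  2.35]
12.0333 [0.5384 0.2727 0.145 ] yaw -13.89 z [-3.e-04 -5.e-04 -1.e+00] F [ 0.6 -1.4 -0.3] M [-0.039  0.092 -0.007] 0.0157 [ 0.45  0.41  1.6  -0.    1.13  2.26]
12.3667 [0.5385 0.2729 0.1449] yaw -9.89 z [-3.e-04 -3.e-04 -1.e+00] F [-0.3 -0.4 -0.1] M [0.003 0.101 0.037] 0.0159 [ 0.45  0.41  1.6  -0.    1.13  2.19]
```

```bash
python3 -m crank '[{"slide":[0,0,0],"delta_rot":[0,0,3],"hand":0},{"slide":[0,0,0.5],"delta_rot":[0,0,0],"hand":0},{"slide":[0,0,0.8],"delta_rot":[0,0,0],"hand":0},{"slide":[0,0,1],"delta_rot":[0,0,0],"hand":0},{"slide":[0,0,1.6],"delta_rot":[0,0,0],"hand":0}]'
python3 -m crank '[{"slide":[-1,0,1.6],"delta_rot":[0,0,3],"hand":0},{"slide":[-3,0,0],"delta_rot":[0,0,4],"hand":0},{"slide":[-3.3,0,0],"delta_rot":[0,0,0],"hand":0},{"slide":[0,0,0],"delta_rot":[0,0,0],"hand":0},{"slide":[0,0,0],"delta_rot":[0,0,0],"hand":0}]' >/dev/null
python3 -m crank '[{"slide":[0,0,0],"delta_rot":[0,0,0],"hand":0}]' >/dev/null; python3 s.py
python3 - <<'E'
from sp import *
st,im=snap('wrist','w5.png'); im=np.ascontiguousarray(im[:,:,::-1])
np.save('w5st.npy',st,allow_pickle=True)
h,s,v=cv2.split(cv2.cvtColor(im,cv2.COLOR_BGR2HSV))
yel=(h>12)&(h<35)&(s>100)&(v>60); b=(240,95,305,160)
print('boss',ang(yel,.1135,st,b))
steel=(s<80)&(v>110); m=cv2.morphologyEx(steel.astype(np.uint8),cv2.MORPH_OPEN,np.ones((3,3)))
for c,q,_ in blobs(m,120,500):
    x,y,w_,h_=q[:4]; print(c.round(),ang(steel,.1135,st,(x,y,x+w_,y+h_))[:4])
cv2.imwrite('pics/w5c.png',cv2.resize(im[60:350,160:400],None,fx=2,fy=2))
E
```

```text
time_s: 12.78
tool_pos: [0.5381, 0.2728, 0.1843]
tcp_rot: [3.135, -0.188, -0.002]
contact_force: [-0.2, -0.1, -0.2]
width: 0.0157
gripper_force: 50.0
13.2833 [0.4664 0.2734 0.2012] yaw 0.18 z [ 0.0027  0.0011 -1.    ] F [ 0.9  0.  -0.1] M [ 0.033 -0.026  0.043] 0.0157 [ 0.51  0.27  1.67 -0.    1.2   2.08]
boss (268, array([0.5402, 0.2719]), np.float64(4.3), array([18. ,  9.3]), ((540.3094482421875, 271.98468017578125), (17.60669708251953, 9.481426239013672), 0.278011679649353))
[256.  74.] (299, array([0.5824, 0.2921]), np.float64(3.6), array([18.5, 10.4]))
[221. 130.] (302, array([0.5378, 0.3201]), np.float64(1.5), array([19.2, 10.3]))
[280. 181.] (292, array([0.496 , 0.2727]), np.float64(2.0), array([18.8, 10.1]))
[228. 183.] (276, array([0.4942, 0.3149]), np.float64(3.8), array([18.7, 10.1]))
```

View pics/w5c.png

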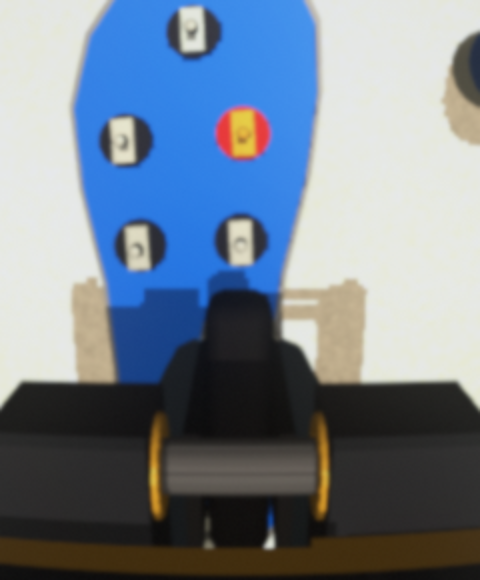

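The crop shows the brass boss at (243,133), now nearly in line with the steel neighbours. I average a few frames to confirm this and compare the bar's tip silhouette with the pre-turn picture to see whether the wrench shifted in hand.

```bash
python3 - <<'E'
from sp import *
st=telemetry.get_state()
im=np.mean([snap('wrist')[1][:,:,::-1].astype(float) for _ in range(6)],0).astype(np.uint8)
im4=cv2.resize(im,None,fx=4,fy=4,interpolation=cv2.INTER_CUBIC)
h,s,v=cv2.split(cv2.cvtColor(im4,cv2.COLOR_BGR2HSV))
def A(m,box):
    uv=np.argwhere(m[box[1]*4:box[3]*4,box[0]*4:box[2]*4])[:,::-1]+np.array([box[0]*4,box[1]*4]); hull=cv2.convexHull(uv.astype(np.int32))[:,0]
    full=np.zeros(m.shape,np.uint8); cv2.fillPoly(full,[hull],1); uv=np.argwhere(full)[:,::-1]
    w=onz('wrist',(uv+.5)/4-.5,.1135,st)[:,:2]; c=w.mean(0); C=np.cov((w-c).T); l,V=np.linalg.eigh(C); a=np.degrees(np.arctan2(V[1,1],V[0,1]))
    return c.round(4),round((a+90)%180-90,2),np.sqrt(12*l*1e6).round(1)
yel=(h>12)&(h<35)&(s>100)&(v>60)
print('boss',A(yel,(255,105,300,150)))
steel=(s<80)&(v>110)
for b in [(242,60,270,90),(207,115,235,146),(266,166,295,197),(213,168,242,199)]: print(A(steel,b))
for f in('w4.png','w5.png'):
    g=cv2.imread('pics/'+f).max(2)
    print(f,[(r,(lambda c:(c.min(),c.max()) if len(c) else 0)(250+np.where(g[r,250:312]<45)[0])) for r in (206,208,210,214,218,222,226)], [(r,(lambda c:(c.min(),c.max()) if len(c) else 0)(240+np.where(g[r,240:320]>70)[0])) for r in (318,322,326,330)])
E
```

```text
boss (array([0.5404, 0.2722]), np.float64(2.6), array([ 9.5, 18.1]))
(array([0.5827, 0.2924]), np.float64(2.55), array([10.7, 18.8]))
(array([0.5381, 0.3206]), np.float64(2.27), array([10.8, 19.4]))
(array([0.4962, 0.273 ]), np.float64(2.34), array([10.4, 18.8]))
(array([0.4942, 0.3154]), np.float64(5.14), array([10.6, 19. ]))
w4.png [(206, (np.int64(271), np.int64(286))), (208, (np.int64(267), np.int64(291))), (210, (np.int64(266), np.int64(292))), (214, (np.int64(265), np.int64(293))), (218, (np.int64(264), np.int64(294))), (222, (np.int64(263), np.int64(295))), (226, (np.int64(262), np.int64(295)))] [(318, (np.int64(240), np.int64(319))), (322, (np.int64(294), np.int64(296))), (326, (np.int64(294), np.int64(297))), (330, (np.int64(263), np.int64(297)))]
w5.png [(206, (np.int64(271), np.int64(284))), (208, (np.int64(267), np.int64(291))), (210, (np.int64(266), np.int64(292))), (214, (np.int64(265), np.int64(293))), (218, (np.int64(264), np.int64(294))), (222, (np.int64(263), np.int64(295))), (226, (np.int64(262), np.int64(296)))] [(318, (np.int64(240), np.int64(319))), (322, (np.int64(263), np.int64(296))), (326, (np.int64(294), np.int64(296))), (330, (np.int64(263), np.int64(297)))]
```

The spike is home (boss 2.6°, steel neighbours median about 2.4°) and the wrench has not shifted in hand. I now carry it high over the row.

```bash
python3 -m crank '[{"slide":[0,0,2.5],"delta_rot":[0,0,0],"hand":0},{"slide":[0,0,2.5],"delta_rot":[0,0,0],"hand":0},{"slide":[0.2,-2,0],"delta_rot":[0,0,0],"hand":0},{"slide":[0.2,-3.5,0],"delta_rot":[0,0,0],"hand":0},{"slide":[0.2,-3.5,0],"delta_rot":[0,0,0],"hand":0}]'
python3 -m crank '[{"slide":[0.2,-3.5,0],"delta_rot":[0,0,1],"hand":0},{"slide":[0.2,-3.5,0],"delta_rot":[0,0,1],"hand":0},{"slide":[0.2,-3.5,0],"delta_rot":[0,0,1],"hand":0},{"slide":[0.2,-3.5,0],"delta_rot":[0,0,1],"hand":0},{"slide":[0.2,-3.5,0],"delta_rot":[0,0,1],"hand":0}]'
python3 -m crank '[{"slide":[0.2,-3.5,0],"delta_rot":[0,0,0],"hand":0},{"slide":[0.2,-3.5,0],"delta_rot":[0,0,0],"hand":0},{"slide":[0.2,-3.5,0],"delta_rot":[0,0,0],"hand":0},{"slide":[0.2,-3.5,0],"delta_rot":[0,0,0],"hand":0},{"slide":[0.2,-3.5,0],"delta_rot":[0,0,0],"hand":0}]'
python3 -m crank '[{"slide":[0.2,-3.5,0],"delta_rot":[0,0,0],"hand":0},{"slide":[0.2,-2,0],"delta_rot":[0,0,0],"hand":0},{"slide":[0,0,-2],"delta_rot":[0,0,0],"hand":0},{"slide":[0,0,-2.5],"delta_rot":[0,0,0],"hand":0},{"slide":[0,0,0],"delta_rot":[0,0,0],"hand":0}]'
python3 -m crank '[{"slide":[0,0,0],"delta_rot":[0,0,0],"hand":0},{"slide":[0,0,0],"delta_rot":[0,0,0],"hand":0},{"slide":[0,0,0],"delta_rot":[0,0,0],"hand":0}]' >/dev/null; python3 s.py
python3 - <<'E'
from h import *
st=telemetry.get_state()
im=np.mean([snap('wrist')[1][:,:,::-1].astype(float) for _ in range(6)],0).astype(np.uint8); cv2.imwrite('pics/w6.png',im); np.save('w6st.npy',st,allow_pickle=True)
cv2.imwrite('pics/w6c.png',cv2.resize(im,None,fx=1.4,fy=1.4))
P=onz('wrist',[[278.5,205.5]],st['tool_pos'][2]+.0296,st)[0]-st['tool_pos']; print('bar tip rel',R.from_rotvec(st['tcp_rot']).inv().apply(P))
E
```

```text
time_s: 14.05
tool_pos: [0.4719, 0.1826, 0.2502]
tcp_rot: [3.142, 0.009, 0.001]
contact_force: [-0.4, -1.5, -1.2]
width: 0.0156
gripper_force: 50.0
time_s: 14.47
tool_pos: [0.4815, 0.0062, 0.25]
tcp_rot: [3.138, 0.144, 0.0]
contact_force: [0.1, 0.1, -1.9]
width: 0.0155
gripper_force: 50.0
time_s: 14.88
tool_pos: [0.4914, -0.169, 0.2499]
tcp_rot: [3.138, 0.142, 0.0]
contact_force: [1.4, -0.5, -1.2]
width: 0.0155
gripper_force: 50.0
time_s: 15.3
tool_pos: [0.4928, -0.2216, 0.2004]
tcp_rot: [-3.134, -0.14, 0.013]
contact_force: [-1.0, 0.5, -1.0]
width: 0.0159
gripper_force: 50.0
15.55 [ 0.4965 -0.2222  0.2066] yaw 5.22 z [ 0.0027 -0.0014 -1.    ] F [-0.2 -0.5 -0.9] M [ 0.006  0.008 -0.023] 0.0158 [-0.44  0.27  1.65 -0.    1.21  1.04]
bar tip rel [ 3.80630523e-02  1.94865124e-05 -2.95020163e-02]
```

View pics/w6c.png

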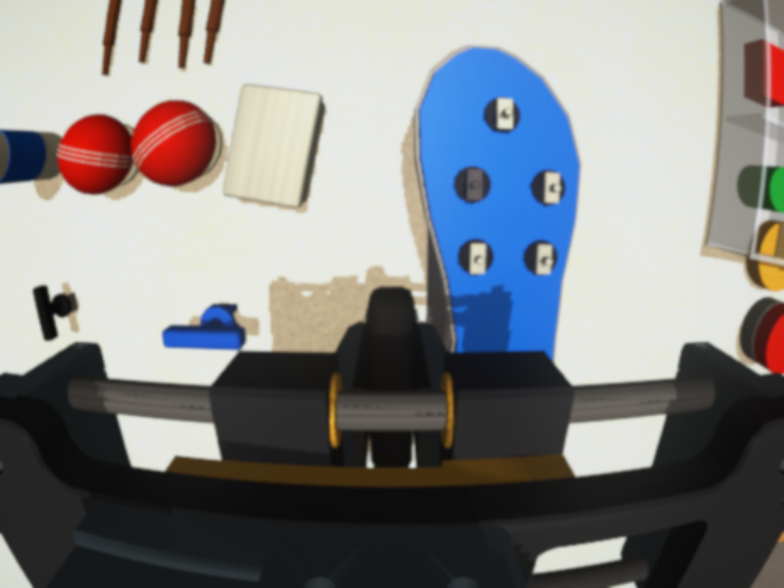

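Wrist view: the worn dark stub is at (337,132) native on its black flange, with the steel spikes around it, and the kit row is undisturbed. I measure the centre and the shoe's yaw.

```bash
python3 - <<'E'
from sp import *
st=np.load('w6st.npy',allow_pickle=True).item(); im=cv2.imread('pics/w6.png')
im4=cv2.resize(im,None,fx=4,fy=4,interpolation=cv2.INTER_CUBIC); h,s,v=cv2.split(cv2.cvtColor(im4,cv2.COLOR_BGR2HSV))
def A(m,cx,cy,z,r=16):
    x,y=cx-r,cy-r; uv=np.argwhere(m[y*4:(cy+r)*4,x*4:(cx+r)*4])[:,::-1]+np.array([x*4,y*4]); hull=cv2.convexHull(uv.astype(np.int32))[:,0]
    full=np.zeros(m.shape,np.uint8); cv2.fillPoly(full,[hull],1); uv=np.argwhere(full)[:,::-1]
    w=onz('wrist',(uv+.5)/4-.5,z,st)[:,:2]; c=w.mean(0); l,V=np.linalg.eigh(np.cov((w-c).T)); a=np.degrees(np.arctan2(V[1,1],V[0,1]))
    return c.round(4),round((a+90)%180-90,2),np.sqrt(12*l*1e6).round(1)
steel=(s<80)&(v>110); blue=(h>95)&(h<125)&(s>130)&(v>90)
for n,c in dict(toe=(361,81),r1=(393,134),r2=(388,184),l2=(340,184)).items(): print(n,A(steel,*c,.1135), A(~blue,*c,.109)[0])
print('worn flange',A(~blue,337,132,.1085))
g=im4[132*4-64:132*4+64,337*4-64:337*4+64].max(2)
print(g[::8,::8])
for t in (50,60,70,80): 
    m=(v>t)&(s<110); m=cv2.morphologyEx(m.astype(np.uint8),cv2.MORPH_OPEN,np.ones((9,9)))>0
    try: print(t,A(m,337,132,.1135,12))
    except Exception as e: print(t,e)
E
```

```text
toe (array([ 0.6154, -0.2787]), np.float64(6.88), array([10.9, 19. ])) [ 0.6156 -0.278 ]
r1 (array([ 0.5755, -0.3128]), np.float64(5.62), array([10.9, 18.9])) [ 0.5753 -0.312 ]
r2 (array([ 0.5295, -0.3177]), np.float64(45.18), array([15.1, 23.1])) [ 0.5296 -0.3166]
l2 (array([ 0.5273, -0.2719]), np.float64(3.22), array([10.7, 19. ])) [ 0.527  -0.2714]
worn flange (array([ 0.5708, -0.2642]), np.float64(-4.72), array([17.8, 18.1]))
[[236 236 235 235 235 235 234 234 234 234 234 234 234 233 233 233]
 [236 236 235 235 235 234 229 218 210 212 222 231 234 234 233 233]
 [236 236 235 234 228 190 138 109 100 101 123 168 216 233 233 233]
 [235 235 235 213 142  85  68  90  99 100  99 101 128 203 232 233]
 [235 235 232 154  69  61  66  94 105 107 107 102  79 120 211 232]
 [235 234 187  86  63  61  64  95 105 107 106 102  76  71 160 229]
 [235 232 140  64  63  60  64  96 101  99 101 100  76  63 111 218]
 [235 228 128  63  63  60  63  90  85  92  93  95  76  62  86 203]
 [235 220 116  63  63  58  63  82  77  97  94  92  74  62  77 197]
 [235 218 118  64  62  57  64  83  76  86  91  95  74  62  86 205]
 [234 231 174  75  61  56  64  93  97  98 102  99  74  61 117 223]
 [234 234 209  97  62  55  65  96 104 106 105  99  73  73 174 230]
 [234 234 225 162  80  56  67  97 103 106 105  99  79 136 218 232]
 [234 234 233 219 160 107  76  85  90  92  93 107 152 214 232 232]
 [234 234 233 233 230 204 139 104  95 117 149 192 226 232 232 232]
 [234 234 233 233 233 229 217 206 197 219 230 231 232 232 232 232]]
50 (array([ 0.5708, -0.2633]), np.float64(1.16), array([17.1, 17.3]))
60 (array([ 0.5708, -0.2633]), np.float64(19.19), array([17. , 17.3]))
70 (array([ 0.5709, -0.2648]), np.float64(4.71), array([10.1, 19. ]))
80 (array([ 0.5711, -0.2648]), np.float64(6.11), array([ 9. , 18.8]))
```

```bash
python3 -m crank '[{"slide":[0,-1.8,0],"delta_rot":[0,0,0.3],"hand":0},{"slide":[0,-1.8,0],"delta_rot":[0,0,0],"hand":0},{"slide":[0,0,0],"delta_rot":[0,0,0],"hand":0},{"slide":[0,0,0],"delta_rot":[0,0,0],"hand":0},{"slide":[0,0,0],"delta_rot":[0,0,0],"hand":0}]' >/dev/null; python3 s.py
python3 - <<'E'
from sp import *
st=telemetry.get_state()
im=np.mean([snap('wrist')[1][:,:,::-1].astype(float) for _ in range(6)],0).astype(np.uint8); cv2.imwrite('pics/w7.png',im)
im4=cv2.resize(im,None,fx=4,fy=4,interpolation=cv2.INTER_CUBIC); h,s,v=cv2.split(cv2.cvtColor(im4,cv2.COLOR_BGR2HSV))
blue=(h>95)&(h<125)&(s>130)&(v>90)
sub=(~blue)[4*50:4*202,4*235:4*360]
for c,q,_ in blobs(sub,4000,16000):
    x,y,w_,h_=q[:4]; x+=940; y+=200
    out=[c/4+[235,50]]; 
    box=np.zeros(v.shape,bool); box[y:y+h_,x:x+w_]=1
    uv=np.argwhere(box&~blue)[:,::-1]; out.append(onz('wrist',(uv+.5)/4-.5,.1075,st).mean(0)[:2].round(4))
    dark=v[y:y+h_,x:x+w_].max()<140
    for t in ((75,85,92) if dark else (110,150)):
        m=cv2.morphologyEx(((v>t)&(s<90)&box&~blue).astype(np.uint8),cv2.MORPH_OPEN,np.ones((9,9)))
        bs=blobs(m,800)
        if not bs: continue
        k=max(bs,key=lambda b:b[1][4]); 
        l=cv2.connectedComponents(m)[1]; lab=l==l[int(k[0][1]),int(k[0][0])]
        hull=cv2.convexHull(np.argwhere(lab)[:,::-1].astype(np.int32)); f=np.zeros(v.shape,np.uint8); cv2.fillPoly(f,[hull],1); uv=np.argwhere(f)[:,::-1]
        w=onz('wrist',(uv+.5)/4-.5,.1135,st)[:,:2]; cc=w.mean(0); L,V=np.linalg.eigh(np.cov((w-cc).T)); a=np.degrees(np.arctan2(V[1,1],V[0,1])); out+=[t,cc.round(4),round((a+90)%180-90,1),np.sqrt(12e6*L).round(1)]
    print(*out)
E
```

```text
16.2667 [ 0.4954 -0.2575  0.2049] yaw 5.48 z [-2.e-04  7.e-04 -1.e+00] F [ 0.  -0.2 -0.7] M [-0.014  0.031 -0.033] 0.0154 [-0.5   0.3   1.62  0.    1.23  0.97]
[318.37937828  74.65711784] [ 0.6153 -0.2782] 110 [ 0.6149 -0.2784] 5.9 [10.2 19. ] 150 [ 0.6152 -0.2784] 5.3 [ 9.4 18.5]
[296.20751842 126.00336551] [ 0.5703 -0.2643]
[351.76116825 127.44287321] [ 0.5746 -0.3106] 110 [ 0.5748 -0.3116] 6.5 [ 8.8 19.8] 150 [ 0.4839 -0.2591] -84.5 [466.3 618.7]
[299.37567266 179.0436409 ] [ 0.5264 -0.2715] 110 [ 0.5268 -0.2716] 5.4 [10.2 18.9] 150 [ 0.5265 -0.2716] 5.5 [ 9.1 18.5]
[348.46947439 179.5319407 ] [ 0.5304 -0.3133] 110 [ 0.5309 -0.3135] 4.3 [10.1 19. ] 150 [ 0.4839 -0.2591] -84.5 [466.3 618.7]
```

```bash
python3 -m crank '[{"slide":[1.5,-0.2,0],"delta_rot":[0,0,0],"hand":0},{"slide":[2,-0.2,0],"delta_rot":[0,0,0],"hand":0},{"slide":[2,-0.2,0],"delta_rot":[0,0,0],"hand":0},{"slide":[1.3,-0.1,0],"delta_rot":[0,0,0],"hand":0},{"slide":[0.6,0,0],"delta_rot":[0,0,0],"hand":0}]' >/dev/null
python3 -m crank '[{"slide":[0,0,-0.8],"delta_rot":[0,0,0],"hand":0},{"slide":[0,0,-0.8],"delta_rot":[0,0,0],"hand":0},{"slide":[0,0,-0.6],"delta_rot":[0,0,0],"hand":0},{"slide":[0,0,-0.4],"delta_rot":[0,0,0],"hand":0},{"slide":[0,0,0],"delta_rot":[0,0,0],"hand":0}]' >/dev/null; python3 s.py
python3 -m crank '[{"slide":[0,0,0],"delta_rot":[0,0,0],"hand":0},{"slide":[0,0,0],"delta_rot":[0,0,0],"hand":0}]' >/dev/null; python3 s.py
```

```text
17.4 [ 0.5681 -0.2646  0.1775] yaw 5.48 z [-0.0029  0.0012 -1.    ] F [-0.3 -0.4 -1.2] M [0.024 0.027 0.024] 0.0159 [-0.45  0.43  1.49 -0.    1.23  1.02]
17.5667 [ 0.5695 -0.2652  0.1794] yaw 5.48 z [ 6.e-04 -4.e-04 -1.e+00] F [-0.5 -0.8 -1.4] M [-0.     0.038 -0.01 ] 0.0157 [-0.45  0.42  1.49 -0.    1.23  1.02]
```

```bash
python3 -m crank '[{"slide":[0,0.05,-0.3],"delta_rot":[0,0,0],"hand":0},{"slide":[0,0,-0.4],"delta_rot":[0,0,0],"hand":0},{"slide":[0,0,-0.4],"delta_rot":[0,0,0],"hand":0},{"slide":[0,0,-0.3],"delta_rot":[0,0,0],"hand":0},{"slide":[0,0,-0.2],"delta_rot":[0,0,0],"hand":0}]' >/dev/null
python3 -m crank '[{"slide":[0,0,0],"delta_rot":[0,0,0],"hand":0},{"slide":[0,0,0],"delta_rot":[0,0,0],"hand":0},{"slide":[0,0,0],"delta_rot":[0,0,0],"hand":0},{"slide":[0,0,0],"delta_rot":[0,0,0],"hand":0},{"slide":[0,0,0],"delta_rot":[0,0,0],"hand":0}]' >/dev/null; python3 s.py
python3 - <<'E'
from h import *
st,im=snap('side','s3.png')
cv2.imwrite('pics/s3c.png',cv2.resize(im[270:380,220:370,::-1],None,fx=5,fy=5,interpolation=cv2.INTER_CUBIC))
E
```

```text
18.4 [ 0.5697 -0.2646  0.1632] yaw 5.49 z [ 4.e-04 -3.e-04 -1.e+00] F [ 0.3 -0.6 -0.5] M [ 0.088 -0.017  0.017] 0.0157 [-0.45  0.44  1.51 -0.    1.19  1.02]
```

View pics/s3c.png

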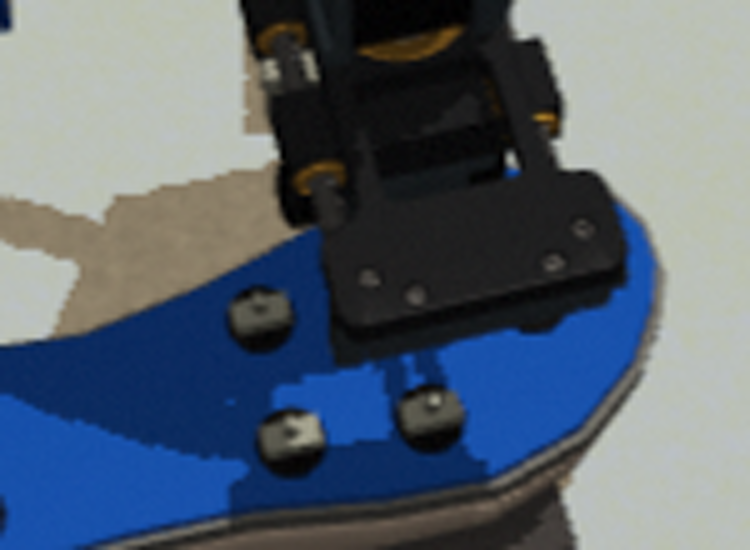

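The side crop shows the gripper body hiding the fork above the worn spike, with nothing touching and the neighbouring spikes clear. By pose the prong tips sit about 10 mm above the stub, yaw 5.5° matches the shoe, and the forces are near zero.

```bash
python3 -c "
from h import *
s=telemetry.get_state(); print(abs(s['joint_velocities']).max(),s['gripper_force']); print(manip.hand_in())"
```

```text
0.0022096115541266814 49.999592900276184
the job is handed in; nothing more can be done
None
```

The brass spike is turned home and measures in line with its neighbours, and I've handed in with the wrench held upright and still about 1 cm above the worn stub, its fork along the flats and nothing touching; that last gap and alignment come from the arm's pose, because the gripper hid the fork from the side camera.

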